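# Make up two weld kits from the bench stock

## Task

Make up the two kits for the welder: the tall square tube stub, the green-primed angle cleat and the brass-coloured hexagon nut go in the blue tray, and the round pipe stub and the pipe reducer go in the red tray. One part to a bay, any bay of its tray, each standing flat on the tray floor the same way up as it now stands on the bench. Leave the low, wide square offcut, the chipping hammer and the orange clamp where they lie.

Things in the scene. Friction and masses are not known exactly. Their poses are not given: they have to be found in the camera images.
- tray_blue: Blue painted steel kit tray, for the post-foot kit. 78 mm (x) by 226 mm (y) by 18 mm high, plus a 12 mm lip at each end; walls and dividers 4 mm, floor 3 mm: three bays in a row along y, each 70 by 70 mm inside, centres at y = -74, 0 and +74 mm, open above. Fixed to the bench, the row across in front of the robot, turned by at most 0.15 rad. Origin: centre of its underside; z up.
- tray_red: Red painted steel kit tray, for the pipe-spool kit. 78 mm (x) by 226 mm (y) by 18 mm high, plus a 12 mm lip at each end; walls and dividers 4 mm, floor 3 mm: three bays in a row along y, each 70 by 70 mm inside, centres at y = -74, 0 and +74 mm, open above. Fixed to the bench, the row across in front of the robot, turned by at most 0.15 rad. Origin: centre of its underside; z up.
- tube_center (a point): Stub of bright square steel tube, 40 by 40 mm, 70 mm tall, open ends, wall 4 mm, about 0.3 kg, standing on end on the bench. Point: its centre, half-way up (35 mm above its underside); x and y square to its faces, z up.
- cleat_center (a point): Angle-iron cleat in green primer, about 0.25 kg, L-shaped seen along y: a flat foot 50 mm (x) by 45 mm (y) by 8 mm thick on the bench, and an upright leg 8 mm thick, 45 mm wide (y), rising to 50 mm above the underside along the foot's -x edge. Point: centre of its 50 by 45 by 50 mm bounding box, 25 mm above its underside, in the open beside the leg: the leg's mid-plane lies at x = -21 mm. z up. It starts with the leg on the robot's side, turned by at most 0.6 rad.
- nut_center (a point): Brass-coloured long hexagon coupling nut, 36 mm across flats (41.6 mm across corners), 66 mm tall, about 0.33 kg, solid to the grip, standing on end. Point: its centre, 33 mm above its underside; x is square to a pair of flats, as are the directions at 60 and 120 degrees from it; z up.
- pipe_mid (a point): Stub of dark steel round pipe, 48 mm outside diameter, straight, 70 mm tall, open ends, wall 3.5 mm, about 0.25 kg, standing on end. Point: its centre, 35 mm above its underside; z up along its axis.
- reducer_center (a point): Light-grey concentric pipe reducer, a hollow round funnel shape standing on its wide end, 64 mm tall, about 0.18 kg: 48 mm diameter up to 12 mm above its underside, then tapering to 34 mm at 44 mm, then straight at 34 mm to the top. Point: its centre, 32 mm above its underside; z up along its axis, towards the narrow end.
- offcut_center (a point): Low, wide offcut of dark square tube, 60 by 60 mm and 40 mm tall, among the stock: not wanted in either kit. Loose. Point: its centre, 20 mm above its underside.
- hammer_center (a point): Welder's chipping hammer lying flat, about 250 mm long, steel, with a coil handle and a 150 mm long head across its +x end, 22 mm high. Loose, not part of the job. Point: middle of the shaft, 11 mm above the bench.
- clamp_center (a point): Orange C-clamp lying flat, about 110 by 215 mm with its screw, 26 mm high. Loose, not part of the job. Point: middle of the frame's opening, 10 mm above the bench.
There are look-alikes about, which are no part of the job. What is shaped like the part that bears tube_center but pink is not meant.

How it is judged (in metres and radians):
At the end, for the whole second after the job is handed in: Square tube, cleat and nut in the blue tray, pipe and reducer in the red tray: each with its centre within 20 mm of the centre of a bay along both tray axes, resting on the tray floor (height within 5 mm), upright within 0.1 rad the same way up as at the start, at rest and released (x of tube_center in the frame of tray_blue between -0.02 and 0.02 m and z of tube_center in the frame of tray_blue between 0.033 and 0.043 m and (y of tube_center in the frame of tray_blue between -0.094 and -0.054 m or y of tube_center in the frame of tray_blue between -0.02 and 0.02 m or y of tube_center in the frame of tray_blue between 0.054 and 0.094 m) and angle between each of tube_center, cleat_center, nut_center, pipe_mid, reducer_center's own z axis and vertical below 0.1 rad and linear speed of each of tube, cleat, nut, pipe, reducer below 0.02 m/s and x of cleat_center in the frame of tray_blue between -0.02 and 0.02 m and z of cleat_center in the frame of tray_blue between 0.023 and 0.033 m and (y of cleat_center in the frame of tray_blue between -0.094 and -0.054 m or y of cleat_center in the frame of tray_blue between -0.02 and 0.02 m or y of cleat_center in the frame of tray_blue between 0.054 and 0.094 m) and x of nut_center in the frame of tray_blue between -0.02 and 0.02 m and z of nut_center in the frame of tray_blue between 0.031 and 0.041 m and (y of nut_center in the frame of tray_blue between -0.094 and -0.054 m or y of nut_center in the frame of tray_blue between -0.02 and 0.02 m or y of nut_center in the frame of tray_blue between 0.054 and 0.094 m) and x of pipe_mid in the frame of tray_red between -0.02 and 0.02 m and z of pipe_mid in the frame of tray_red between 0.033 and 0.043 m and (y of pipe_mid in the frame of tray_red between -0.094 and -0.054 m or y of pipe_mid in the frame of tray_red between -0.02 and 0.02 m or y of pipe_mid in the frame of tray_red between 0.054 and 0.094 m) and x of reducer_center in the frame of tray_red between -0.02 and 0.02 m and z of reducer_center in the frame of tray_red between 0.03 and 0.04 m and (y of reducer_center in the frame of tray_red between -0.094 and -0.054 m or y of reducer_center in the frame of tray_red between -0.02 and 0.02 m or y of reducer_center in the frame of tray_red between 0.054 and 0.094 m)); the robot touches nothing.
It fails at once if the wide square offcut is shifted by more than 25 mm (distance of offcut_center from where it was at the start of the episode above 0.025 m).
It fails at once if the chipping hammer is shifted by more than 25 mm (distance of hammer_center from where it was at the start of the episode above 0.025 m).
It fails at once if the orange C-clamp is shifted by more than 25 mm (distance of clamp_center from where it was at the start of the episode above 0.025 m).
It also fails if it takes over 96 s, if anything falls off the work surface, if the arm or the gripper's body presses on something with over 40 N, if the wrist force passes 120 N, or if a joint passes its speed limit or range.

## Robot

A 6-joint arm with a two-finger parallel gripper is mounted at the origin on the work surface. World frame = base frame: x ahead of the robot, y to its left, z up, the work surface at z = 0. Lengths are in mm, angles in degrees, forces in N, time in s.
With the tool pointing down it reaches from about 300 to 850 mm from the base axis. Payload 4.2 kg.
Tool frame: the origin (TCP) lies at the very end of the fingers, on their centre line; the grasp point (between the pads) lies 19 mm behind it; z points along the fingers, x is the direction in which the jaws open and shut, and the axes are right-handed (so a half turn about z gives the same grasp; the last joint's range is limited). The gripper opens to 91 mm and grips with 3 to 60 N. Pads are 32 mm wide; open, the fingers measure 118 mm over their backs; the gripper's body (76 mm by 178 mm) begins 60 mm behind the grasp point.
Start: joints at [75.115, 18.312, 89.639, -0, 72.044, -1.146], TCP at [136.569, 558.563, 213.976] pointing down, gripper open.
Joint ranges: [-177.97, 177.97], [-48.28, 115.42], [12.27, 149.76], [-77.06, 257.06], [2.81, 150.46], [-146.56, 146.56]. Speed limits (degrees/s): [147.25, 147.25, 180, 180, 180, 180].

## Interface

Orientations are given as [roll, pitch, yaw] about the fixed x, y, z axes, in that order (R = Rz(yaw) Ry(pitch) Rx(roll)).
In Python, from workcell import env gives the robot as it stands.
- The arm moves only by the tool servo_tool, never from a script. Its argument "plan" is a list of rows, each a list of 3 entries, a list of its own where there are three numbers: the turn, a rotation vector about the tool's x, y, z in degrees, then the shift along the tool's x, y, z in mm, then the finger opening in mm, from 0 to 91.2. In form: [[[ax, ay, az], [dx, dy, dz], claw], ...]. A call has exactly 10 rows; each row shifts and turns the pose as measured when the row begins, along the tool's axes as they then stand; what a row does not reach is not made up. A row lasts 1/8 s, in which the tool goes at most 62.5 mm and 10.7 degrees, less where a joint would pass 70% of its speed; a pose out of reach is approached as far as the arm can. A call with a gripper value outside its range is refused whole. The fingers move at their own pace and stop on an object; "squeeze" is the grip in N (left out, the last holds). Time passes only in rows, so rows that do not move let the fingers close, or fill a call up. It gives the time, the measured TCP pose, the force and the opening at its end, in the units of the state.
- env.state(): the state, without advancing time (a new reading comes with each control period).
- env.grab_frame(name): name is "scene" or "top"; returns a dict with "pixels" (480x640x3 uint8, red, green, blue), "intrinsics" (3x3 intrinsics, pixels), "distortion" ([k1, k2, p1, p2, k3] as OpenCV has them; the pictures are not rectified), "eye" and "attitude" of the camera in the world. Camera axes: x right, y up, looking along -z (the intrinsics and any distortion apply to the point x, -y, -z); pixel columns grow to the right and rows downward; lengths in mm; the calibration is good to about 2 mm. A picture is of the moment at which its call begins. There is no depth.
- env.job_done(): hands the job in, once; it reports no verdict.
The state is a dict: "time_s": time; "qpos": joint angles; "qvel": joint speeds; "effort": joint torques, N m; "ee_pos": TCP position; "ee_rot": TCP orientation; "force": force on the tool from outside, world axes, zero at the start; "torque": the same for the moment, N m; "gripper_width": finger opening in mm.
Only numpy, scipy, OpenCV 4.12 (cv2) and the standard library are available. Lean on these libraries where they do the work, as an engineer would, in place of code of your own. Each camera call takes 0.05 s, during which the arm holds its last target.

## Working session

There is one attempt and no reset: what is moved stays moved. The work goes in short steps, Python scripts to look and compute and a tool call to move; the robot and the scene stay as the last step left them, time stands still between calls to the robot, and variables do not carry over. Pictures are saved under pics/ and viewed, and the job is handed in when it is done.

Besides the shell and the picture viewer there is one more tool, called after "Call:" in YAML: its name, and indented under it one key for each argument. servo_tool: Moves the arm, as the interface text tells. Its arguments: {"type":"object","properties":{"plan":{"type":"array"},"squeeze":{"type":"number"}},"required":["plan"]}

```bash
mkdir -p pics; ls; python3 - <<'E'
from workcell import env
import cv2
print(env.state())
for n in("scene","top"):
    f=env.grab_frame(n); cv2.imwrite(f"pics/{n}0.png",f["pixels"][:,:,::-1])
    print(n,f["intrinsics"],f["distortion"],f["eye"],f["attitude"])
E
```

```text
pics
{'time_s': 0.0, 'qpos': array([ 7.51137370e+01,  1.83526370e+01,  8.97078770e+01, -1.33143241e-03,
        7.20431097e+01, -1.14650868e+00]), 'qvel': array([ 0.04956405, -0.00375143, -0.06955572,  0.06761142,  0.0802864 ,
       -0.02225915]), 'effort': array([ 1.45893551e-03, -4.12467706e+01, -2.31982791e+01,  7.28265988e-02,
        4.56990651e-02, -1.51758968e-04]), 'ee_pos': array([136.44979877, 558.04671132, 213.10033136]), 'ee_rot': array([-1.79999192e+02,  1.03628253e-01,  7.62606580e+01]), 'force': array([0.59266403, 0.48834225, 0.03800194]), 'torque': array([-0.02685169, -0.06262768,  0.00012375]), 'gripper_width': 91.32651983170206}
scene [[620.69383814   0.         322.14247031]
 [  0.         620.69383814 231.39789288]
 [  0.           0.           1.        ]] [0.01259103 0.         0.         0.         0.        ] [1369.49073647 -684.95749627 1231.46059396] [44.00404135 -0.35209125 51.55397432]
top [[580.36071976   0.         317.76993   ]
 [  0.         580.36071976 236.08817641]
 [  0.           0.           1.        ]] [0.00381344 0.         0.         0.         0.        ] [ 216.0134569   -13.19750667 1614.18185864] [ 10.03712293   1.13611037 -91.1298479 ]
```

View pics/scene0.png

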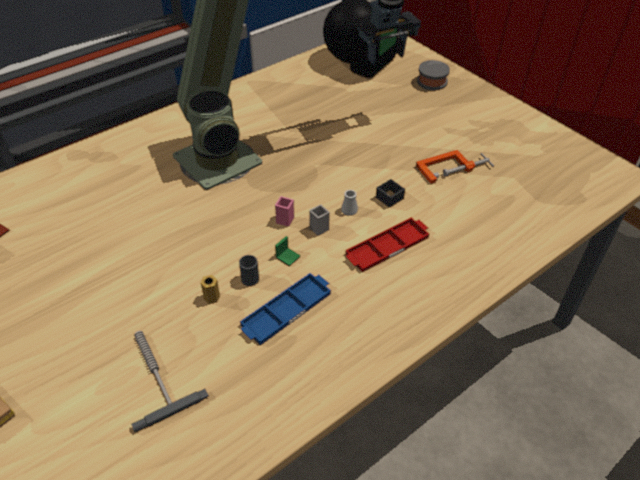

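View pics/top0.png

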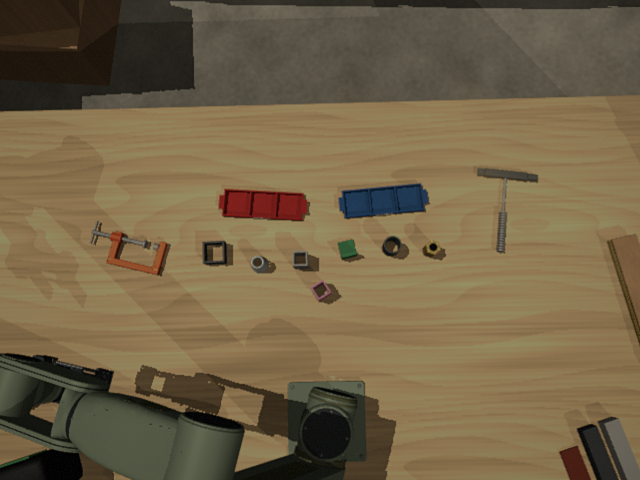

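The top view has, left to right: the clamp (135,250), offcut (215,252), reducer (260,264), grey tube (302,260), pink look-alike (322,291), cleat (348,249), pipe (391,245), nut (432,250) and hammer (505,210). The red tray is at (264,204) and the blue at (384,200). I'll confirm this in enlarged crops.

```bash
python3 - <<'E'
import cv2
a=cv2.imread("pics/top0.png"); b=cv2.imread("pics/scene0.png")
cv2.imwrite("pics/c1.png",cv2.resize(a[180:310,190:320],None,fx=4.6,fy=4.6,interpolation=cv2.INTER_CUBIC))
cv2.imwrite("pics/c2.png",cv2.resize(a[180:310,320:450],None,fx=4.6,fy=4.6,interpolation=cv2.INTER_CUBIC))
cv2.imwrite("pics/c3.png",cv2.resize(b[170:350,190:440],None,fx=3.2,fy=3.2,interpolation=cv2.INTER_CUBIC))
E
```

```text
(no output)
```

View pics/c1.png

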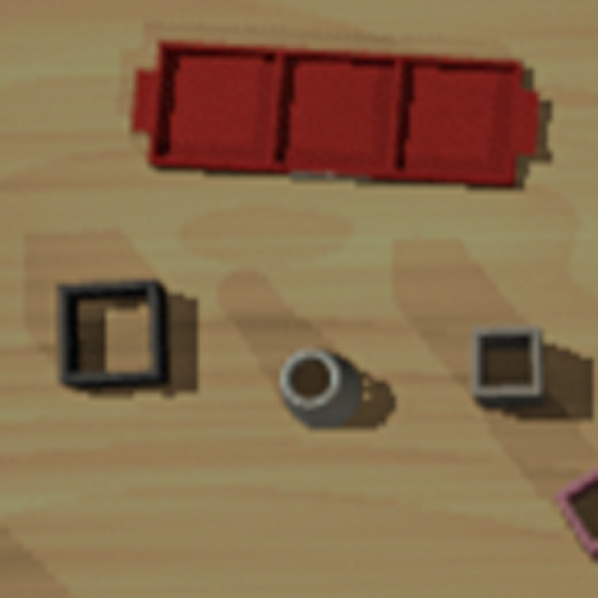

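View pics/c2.png

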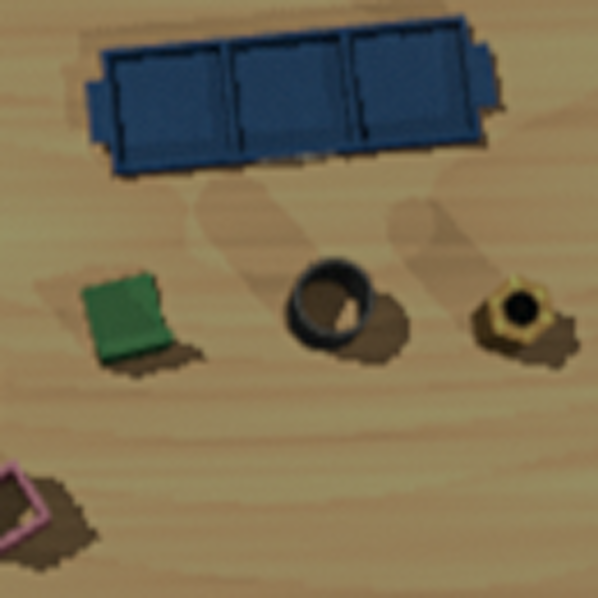

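View pics/c3.png

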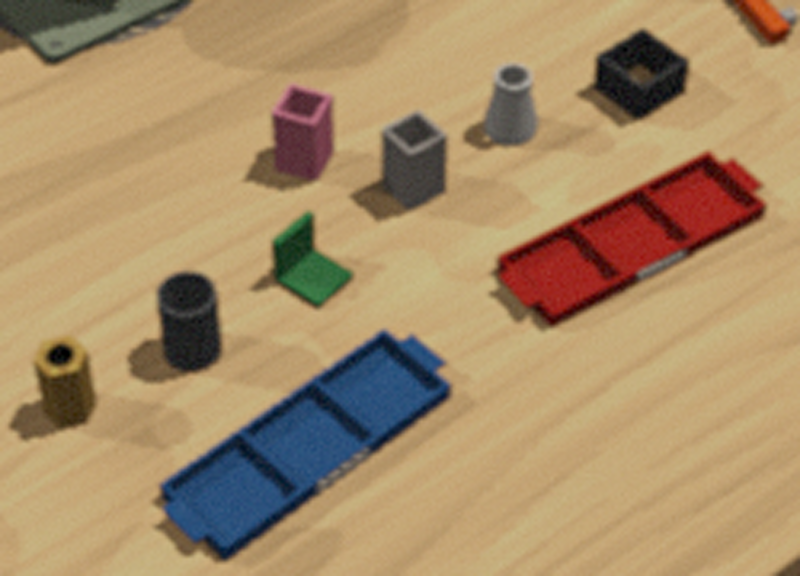

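The crops settle which part is which. The tube is the grey one at top (302,260), and the pink one at (322,291) is the look-alike. The low dark square at (215,252) is the offcut, the dark ring at (391,245) is the pipe, and the light funnel at (260,264) is the reducer. Next I'll locate them and check with overlays.

```bash
cat > h.py <<'E'
import numpy as np, cv2
from scipy.spatial.transform import Rotation as R
CAM=dict(scene=(620.69383814,322.14247031,231.39789288,0.01259103,[1369.49073647,-684.95749627,1231.46059396],[44.00404135,-0.35209125,51.55397432]),
 top=(580.36071976,317.76993,236.08817641,0.00381344,[216.0134569,-13.19750667,1614.18185864],[10.03712293,1.13611037,-91.1298479]))
def cam(n):
    f,cx,cy,k,e,a=CAM[n]
    return np.array([[f,0,cx],[0,f,cy],[0,0,1.]]),np.array([k,0,0,0,0.]),np.array(e),R.from_euler('xyz',a,degrees=True).as_matrix()@np.diag([1,-1,-1])
def proj(n,P):
    K,d,e,A=cam(n); P=np.atleast_2d(P).astype(float)
    return cv2.projectPoints(((P-e)@A).reshape(-1,1,3),np.zeros(3),np.zeros(3),K,d)[0].reshape(-1,2)
def back(n,uv,z):
    K,d,e,A=cam(n); q=cv2.undistortPoints(np.array(uv,float).reshape(-1,1,2),K,d).reshape(-1,2)
    r=np.c_[q,np.ones(len(q))]@A.T
    return e+r*((z-e[2])/r[:,2])[:,None]
def rect(x,y,yaw,hx,hy,z,ox=0,oy=0):
    c=np.array([[-hx,-hy],[hx,-hy],[hx,hy],[-hx,hy]])+[ox,oy]; t=np.radians(yaw)
    M=np.array([[np.cos(t),-np.sin(t)],[np.sin(t),np.cos(t)]])
    return np.c_[c@M.T+[x,y],np.full(4,z)]
def ngon(x,y,r,z,n=40,ph=0):
    t=np.arange(n)*2*np.pi/n+np.radians(ph); return np.c_[x+r*np.cos(t),y+r*np.sin(t),np.full(n,z)]
E
cat > fit.py <<'E'
from h import *
c1=lambda u:(np.array(u,float)+.5)/4.6-.5+[190,180]
c2=lambda u:(np.array(u,float)+.5)/4.6-.5+[320,180]
c3=lambda u:(np.array(u,float)+.5)/3.2-.5+[190,170]
def ang(p): # corners TL,TR,BR,BL ; y axis is left
    v=(p[0]-p[1])+(p[3]-p[2]); return np.degrees(np.arctan2(-v[0],v[1]))
for n,c,k,z in [("red",c1,[(160,42),(522,62),(524,187),(150,167)],18),("blue",c2,[(103,50),(463,17),(483,143),(118,177)],18),("off",c1,[(60,285),(163,282),(168,380),(62,387)],40),("tube",c1,[(472,330),(541,328),(543,395),(475,397)],70)]:
    p=back("top",c(k),z); print(n,p.mean(0).round(1),round(ang(p),1),np.linalg.norm(p[0]-p[1]),np.linalg.norm(p[0]-p[3]))
p=back("top",c2([(83,287),(153,274)]),8);q=back("top",c2([(172,345),(103,363)]),50);print("cleat",p.round(1),q.round(1))
for n,c,k,k3,z in [("red_",c1,(311,378),(514,76),64),("pipe",c2,(333,300),(188,291),70),("nut",c2,(521,309),(62,354),66)]:
    print(n,back("top",[c(k)],z).round(1),back("scene",[c3(k3)],z).round(1))
print("tube scene",back("scene",[c3((415,132))],70),"red sc",back("scene",c3([(710,157),(766,207),(555,322),(500,265)]),18).mean(0),"blue",back("scene",c3([(386,334),(450,383),(228,556),(165,492)]),18).mean(0))
E
python3 fit.py
```

```text
red [593.6 165.2  18. ] -4.6 224.4134406405999 79.0374937740488
blue [ 596.5 -172.9   18. ] 4.0 222.2517702359382 80.29282544506191
off [457.2 298.3  40. ] 1.5 61.993194378531626 61.754967985570374
tube [430.2  61.   70. ] 0.4 40.41937718889844 39.524484462733916
cleat [[482.8 -42.4   8. ]
 [489.9 -85.2   8. ]] [[439.9 -93.3  50. ]
 [430.1 -52.2  50. ]]
red_ [[424.4 176.8  64. ]] [[424.1 174.6  64. ]]
pipe [[ 461.4 -187.    70. ]] [[ 461.3 -188.8   70. ]]
nut [[ 454.2 -296.9   66. ]] [[ 452.2 -297.3   66. ]]
tube scene [[430.7542622   59.81531752  70.        ]] red sc [599.8418518  160.68545547  18.        ] blue [ 602.0507486 -175.8612168   18.       ]
```

```bash
cat > ov.py <<'E'
from h import *
import sys
S=4
def draw(n,img,shapes):
    big=cv2.resize(img,None,fx=S,fy=S,interpolation=cv2.INTER_CUBIC)
    for P,col in shapes:
        u=((proj(n,P)+.5)*S-.5).round().astype(int); cv2.polylines(big,[u.reshape(-1,1,2)],True,col,1,cv2.LINE_AA)
    return big
sh=[]; Y=(0,255,255)
for x,y,a in [(594.5,165,-4.6),(597,-173.5,4.6)]: sh+=[(rect(x,y,a,39,113,18),Y)]+[(rect(x,y,a,35,35,3,0,o),Y) for o in(-74,0,74)]
sh+=[(rect(457,298,1.5,30,30,40),Y),(rect(430.3,60.5,.5,20,20,70),Y),(rect(430.3,60.5,.5,20,20,0),Y)]
sh+=[(rect(460,-68.5,11,25,22.5,0),Y),(rect(460,-68.5,11,4,22.5,50,-21,0),Y),(ngon(424.2,176,17,64),Y),(ngon(424.2,176,24,0),Y)]
sh+=[(ngon(461.4,-188,24,70),Y),(ngon(461.4,-188,24,0),Y)]+[(ngon(453.5,-297,20.8,z,6,NP),Y) for z in(66,0) for NP in (30,)]
if __name__=="__main__":
    t=draw("top",cv2.imread("pics/top0.png"),sh); s=draw("scene",cv2.imread("pics/scene0.png"),sh)
    cv2.imwrite("pics/o1.png",t[710:1130,780:1280]);cv2.imwrite("pics/o2.png",t[710:1130,1300:1800]);cv2.imwrite("pics/o3.png",s[980:1400,740:1360]);cv2.imwrite("pics/o4.png",s[720:1100,1050:1750])
E
python3 ov.py
```

```text
(no output)
```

View pics/o1.png

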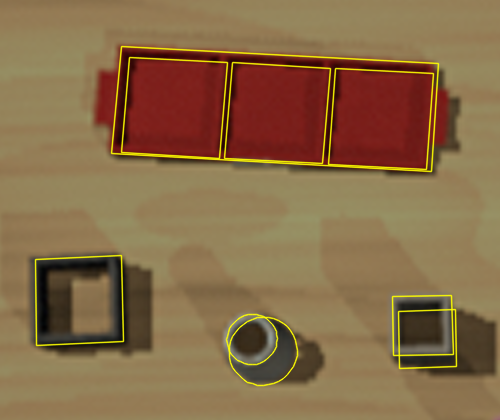

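View pics/o2.png

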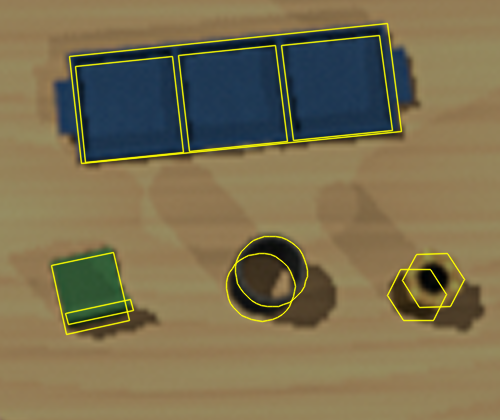

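View pics/o3.png

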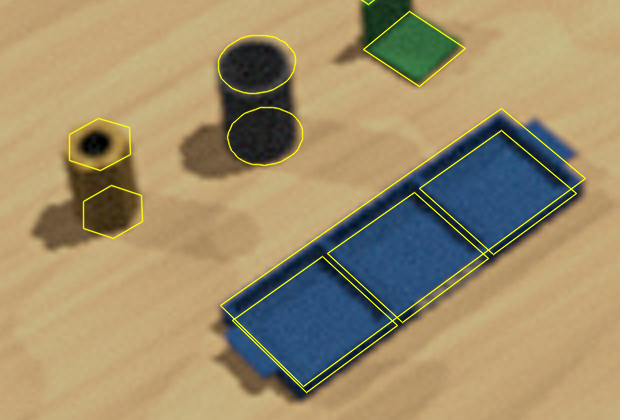

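View pics/o4.png

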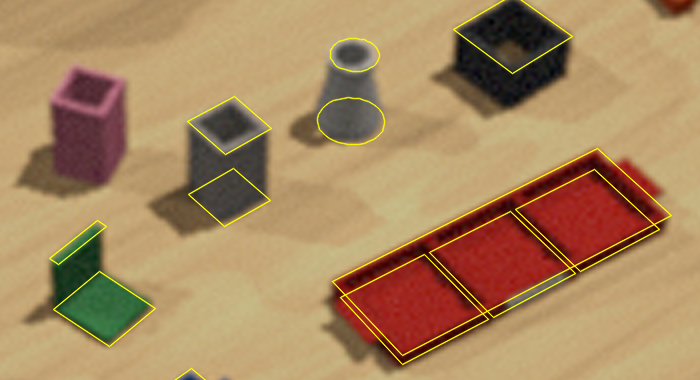

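The overlays agree in both views to 1–3 mm. Only the nut's hexagon angle is unclear, so I'll zoom in on it.

```bash
python3 - <<'E'
from h import *
a=cv2.imread("pics/top0.png");b=cv2.imread("pics/scene0.png");S=12
out=[]
for ph in (None,0,8,-8):
  row=[]
  for n,im,(x0,y0) in (("top",a,(415,232)),("scene",b,(194,268))):
    c=cv2.resize(im[y0:y0+36,x0:x0+34],None,fx=8,fy=8,interpolation=cv2.INTER_CUBIC)
    c=cv2.convertScaleAbs(c,alpha=1.6)
    if ph is not None:
      u=((proj(n,ngon(453.5,-297,20.8,66,6,ph))+.5-[x0,y0])*8-.5).round().astype(int);cv2.polylines(c,[u.reshape(-1,1,2)],True,(255,0,255),1,cv2.LINE_AA)
    row.append(c)
  out.append(np.vstack(row))
o=np.hstack(out);cv2.imwrite("pics/nut.png",cv2.resize(o,(800,int(o.shape[0]*800/o.shape[1]))))
E
```

```text
(no output)
```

View pics/nut.png

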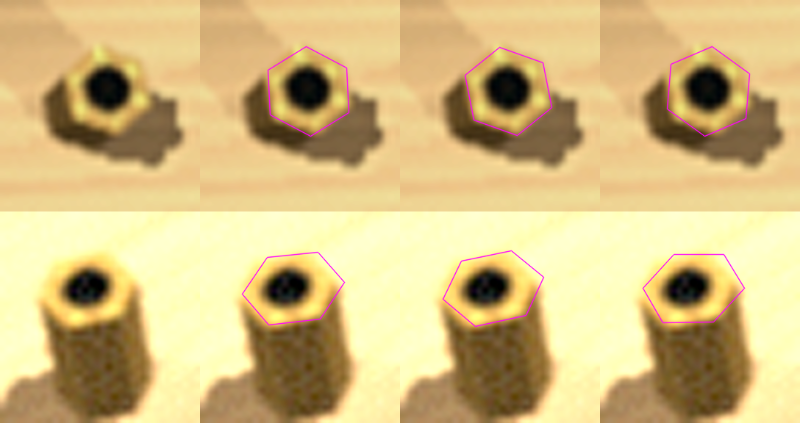

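```bash
cat > go.py <<'E'
from h import *
from workcell import env
import json
def plan(*wps):
    """wps: (x,y,z,yaw,claw,n) ; prints rows"""
    s=env.state(); p=np.array(s["ee_pos"]); r=R.from_euler('xyz',s["ee_rot"],degrees=True)
    print("t",round(s["time_s"],2),"pos",p.round(1),"rot",np.round(s["ee_rot"],1),"F",np.round(s["force"],1),"w",round(s["gripper_width"],1))
    rows=[]
    for x,y,z,yaw,cl,n in wps:
        P=np.array([x,y,z],float); T=R.from_euler('xyz',[180,0,yaw],degrees=True); p0=p;r0=r
        rv=(r0.inv()*T).as_rotvec()
        for i in range(n):
            pn=p0+(P-p0)*(i+1)/n; rn=r0*R.from_rotvec(rv*(i+1)/n)
            d=r.inv().apply(pn-p); a=np.degrees((r.inv()*rn).as_rotvec())
            d=np.round(d,1)+0; a=np.round(a,1)+0
            if np.abs(a).max()>10.6 or np.linalg.norm(d)>62: print("TOO BIG",a,d)
            rows.append([a.tolist(),d.tolist(),cl]); p=pn; r=rn
    print(len(rows),"rows"); 
    for i in range(0,len(rows),10): print("["+",".join(str(q).replace(" ","") for q in rows[i:i+10])+"]")
E
python3 -c "
from go import *
plan((424.2,176,130,-4.6,70,10))"
```

```text
t 0.1 pos [136.5 558.1 213.2] rot [-1.80e+02  1.00e-01  7.63e+01] F [-0.6 -0.1  0.9] w 91.1
10 rows
[[[0.0,0.0,8.1],[-30.3,37.0,8.4],70],[[0.0,0.0,8.1],[-24.8,40.9,8.4],70],[[0.0,0.0,8.1],[-18.8,44.0,8.4],70],[[0.0,0.0,8.1],[-12.4,46.2,8.3],70],[[0.0,0.0,8.1],[-5.8,47.5,8.3],70],[[0.0,0.0,8.1],[1.0,47.8,8.3],70],[[0.0,0.0,8.1],[7.7,47.2,8.3],70],[[0.0,0.0,8.1],[14.2,45.7,8.3],70],[[0.0,0.0,8.1],[20.5,43.2,8.3],70],[[0.0,0.0,8.1],[26.4,39.9,8.3],70]]
```

Call:
servo_tool:
  plan:
    - [[0, 0, 8.1], [-30, 37, 8.4], 70]
    - [[0, 0, 8.1], [-25, 41, 8.4], 70]
    - [[0, 0, 8.1], [-19, 44, 8.4], 70]
    - [[0, 0, 8.1], [-12.4, 46, 8.3], 70]
    - [[0, 0, 8.1], [-6, 47.5, 8.3], 70]
    - [[0, 0, 8.1], [1, 48, 8.3], 70]
    - [[0, 0, 8.1], [7.7, 47, 8.3], 70]
    - [[0, 0, 8.1], [14, 46, 8.3], 70]
    - [[0, 0, 8.1], [20.5, 43, 8.3], 70]
    - [[0, 0, 8.1], [26.4, 40, 8.3], 70]
  squeeze: 25

```text
time_s: 1.35
ee_pos: [421.8, 159.8, 125.4]
ee_rot: [179.8, 0.0, -7.0]
force: [0.5, -0.4, -0.4]
gripper_width: 69.9
```

```bash
python3 -c "
from go import *
plan((424.2,176,110,-4.6,70,5),(424.2,176,45,-4.6,70,5))"
```

```text
t 1.35 pos [421.8 159.8 125.4] rot [179.8   0.   -7. ] F [ 0.5 -0.4 -0.4] w 69.9
10 rows
[[[0.0,0.0,-0.5],[0.1,-3.3,3.1],70],[[0.0,0.0,-0.5],[0.1,-3.3,3.1],70],[[0.0,0.0,-0.5],[0.1,-3.3,3.1],70],[[0.0,0.0,-0.5],[0.2,-3.3,3.1],70],[[0.0,0.0,-0.5],[0.2,-3.3,3.1],70],[[0.0,0.0,0.0],[0.0,0.0,13.0],70],[[0.0,0.0,0.0],[0.0,0.0,13.0],70],[[0.0,0.0,0.0],[0.0,0.0,13.0],70],[[0.0,0.0,0.0],[0.0,0.0,13.0],70],[[0.0,0.0,0.0],[0.0,0.0,13.0],70]]
```

Call:
servo_tool:
  plan:
    - [[0, 0, 0], [0, 0, 0], 70]
    - [[0, 0, -1], [0, -6, 5], 70]
    - [[0, 0, -1], [0, -6, 5], 70]
    - [[0, 0, -0.4], [0, -4, 5], 70]
    - [[0, 0, 0], [0, 0, 5], 70]
    - [[0, 0, 0], [0, 0, 5], 70]
    - [[0, 0, 0], [0, 0, 5], 70]
    - [[0, 0, 0], [0, 0, 5], 70]
    - [[0, 0, 0], [0, 0, 2], 70]
    - [[0, 0, 0], [0, 0, 0], 70]

```text
time_s: 2.6
ee_pos: [422.0, 177.1, 84.7]
ee_rot: [179.8, 0.2, -4.3]
force: [-0.0, 0.1, 0.0]
gripper_width: 69.7
```

```bash
python3 -c "
from go import *
plan((424.2,176,45,-4.6,70,10))"
```

```text
t 2.6 pos [422.  177.1  84.7] rot [179.8   0.2  -4.3] F [-0.   0.1  0. ] w 69.7
10 rows
[[[0.0,0.0,0.0],[0.2,0.1,4.0],70],[[0.0,0.0,0.0],[0.2,0.1,4.0],70],[[0.0,0.0,0.0],[0.2,0.1,4.0],70],[[0.0,0.0,0.0],[0.2,0.1,4.0],70],[[0.0,0.0,0.0],[0.2,0.1,4.0],70],[[0.0,0.0,0.0],[0.2,0.1,4.0],70],[[0.0,0.0,0.0],[0.2,0.1,4.0],70],[[0.0,0.0,0.0],[0.2,0.1,4.0],70],[[0.0,0.0,0.0],[0.2,0.1,4.0],70],[[0.0,0.0,0.0],[0.2,0.1,4.0],70]]
```

Call:
servo_tool:
  plan:
    - [[0, 0, 0], [1, 0, 8], 70]
    - [[0, 0, 0], [0.5, 0.5, 8], 70]
    - [[0, 0, 0], [0.5, 0.5, 8], 70]
    - [[0, 0, 0], [0, 0, 7], 70]
    - [[0, 0, 0], [0, 0, 5], 60]
    - [[0, 0, 0], [0, 0, 2], 50]
    - [[0, 0, 0], [0, 0, 0], 30]
    - [[0, 0, 0], [0, 0, 0], 30]
    - [[0, 0, 0], [0, 0, 0], 30]
    - [[0, 0, 0], [0, 0, 0], 30]

```text
time_s: 3.85
ee_pos: [423.8, 175.6, 44.0]
ee_rot: [179.8, 0.2, -4.4]
force: [0.2, 0.7, -1.2]
gripper_width: 33.1
```

```bash
python3 -c "
from go import *
plan((600.5,238.8,130,-4.6,30,10),)"
```

```text
t 3.85 pos [423.8 175.6  44. ] rot [179.8   0.2  -4.4] F [ 0.2  0.7 -1.2] w 33.1
10 rows
[[[0.0,0.0,0.0],[17.1,-7.6,-8.7],30],[[0.0,0.0,0.0],[17.1,-7.6,-8.7],30],[[0.0,0.0,0.0],[17.1,-7.6,-8.7],30],[[0.0,0.0,0.0],[17.1,-7.6,-8.7],30],[[0.0,0.0,0.0],[17.1,-7.7,-8.7],30],[[0.0,0.0,0.0],[17.1,-7.7,-8.6],30],[[0.0,0.0,0.0],[17.1,-7.7,-8.6],30],[[0.0,0.0,0.0],[17.1,-7.7,-8.6],30],[[0.0,0.0,0.0],[17.1,-7.7,-8.6],30],[[0.0,0.0,0.0],[17.1,-7.7,-8.6],30]]
```

Call:
servo_tool:
  plan:
    - [[0, 0, 0], [0, 0, -10], 30]
    - [[0, 0, 0], [0, 0, -18], 30]
    - [[0, 0, 0], [8, -4, -18], 30]
    - [[0, 0, 0], [22, -10, -8], 30]
    - [[0, 0, 0], [32, -14, 0], 30]
    - [[0, 0, 0], [35, -15, 0], 30]
    - [[0, 0, 0], [32, -14, 0], 30]
    - [[0, 0, 0], [25, -11, 0], 30]
    - [[0, 0, 0], [12, -6, 0], 30]
    - [[0, 0, 0], [0, 0, 0], 30]

```text
time_s: 5.1
ee_pos: [599.9, 238.6, 104.2]
ee_rot: [179.9, 0.1, -4.4]
force: [-0.6, -0.7, -1.4]
gripper_width: 33.5
```

```bash
python3 -c "
from go import *
plan((600.5,238.8,75,-4.6,30,10),)"
```

```text
t 5.1 pos [599.9 238.6 104.2] rot [ 1.799e+02  1.000e-01 -4.400e+00] F [-0.6 -0.7 -1.4] w 33.5
10 rows
[[[0.0,0.0,0.0],[0.1,0.0,2.9],30],[[0.0,0.0,0.0],[0.1,0.0,2.9],30],[[0.0,0.0,0.0],[0.1,0.0,2.9],30],[[0.0,0.0,0.0],[0.1,0.0,2.9],30],[[0.0,0.0,0.0],[0.1,0.0,2.9],30],[[0.0,0.0,0.0],[0.1,0.0,2.9],30],[[0.0,0.0,0.0],[0.1,0.0,2.9],30],[[0.0,0.0,0.0],[0.1,0.0,2.9],30],[[0.0,0.0,0.0],[0.1,0.0,2.9],30],[[0.0,0.0,0.0],[0.1,0.0,2.9],30]]
```

Call:
servo_tool:
  plan:
    - [[0, 0, 0], [0.5, 0, 5], 30]
    - [[0, 0, 0], [0, 0, 9], 30]
    - [[0, 0, 0], [0, 0, 10], 30]
    - [[0, 0, 0], [0, 0, 10], 30]
    - [[0, 0, 0], [0, 0, 9], 30]
    - [[0, 0, 0], [0, 0, 6], 30]
    - [[0, 0, 0], [0, 0, 3], 30]
    - [[0, 0, 0], [0, 0, 1.5], 30]
    - [[0, 0, 0], [0, 0, 0], 30]
    - [[0, 0, 0], [0, 0, 0], 30]

```text
time_s: 6.35
ee_pos: [597.7, 237.5, 47.5]
ee_rot: [179.8, 0.2, -4.4]
force: [-0.8, -0.6, -1.7]
gripper_width: 33.1
```

Call:
servo_tool:
  plan:
    - [[0, 0, 0], [0, 0, 0.5], 30]
    - [[0, 0, 0], [0, 0, 0], 36]
    - [[0, 0, 0], [0, 0, 0], 50]
    - [[0, 0, 0], [0, 0, 0], 60]
    - [[0, 0, 0], [0, 0, -5], 60]
    - [[0, 0, 0], [0, 0, -14], 60]
    - [[0, 0, 0], [0, 0, -18], 60]
    - [[0, 0, 0], [0, 0, -18], 70]
    - [[0, 0, 0], [0, 0, -12], 70]
    - [[0, 0, 0], [0, 0, 0], 70]

```text
time_s: 7.6
ee_pos: [599.8, 238.4, 121.5]
ee_rot: [180.0, -0.1, -4.4]
force: [-0.8, 0.1, 0.3]
gripper_width: 70.2
```

```bash
python3 -c "
from go import *
for n in('scene','top'):
    cv2.imwrite(f'pics/{n}1.png',env.grab_frame(n)['pixels'][:,:,::-1])
a=cv2.imread('pics/scene1.png')[150:350,180:440]
cv2.imwrite('pics/s1.png',cv2.resize(a,None,fx=3,fy=3))
plan((461.4,-188,120,4.6,70,10))"
```

```text
t 7.7 pos [599.  238.1 119.9] rot [179.9   0.   -4.4] F [ 0.7 -0.1  0.4] w 69.9
10 rows
[[[0.0,0.0,-0.9],[-10.5,43.5,0.1],70],[[0.0,0.0,-0.9],[-11.2,43.4,0.1],70],[[0.0,0.0,-0.9],[-11.8,43.2,0.1],70],[[0.0,0.0,-0.9],[-12.5,43.0,0.0],70],[[0.0,0.0,-0.9],[-13.2,42.8,0.0],70],[[0.0,0.0,-0.9],[-13.8,42.6,0.0],70],[[0.0,0.0,-0.9],[-14.5,42.4,0.0],70],[[0.0,0.0,-0.9],[-15.2,42.1,0.0],70],[[0.0,0.0,-0.9],[-15.8,41.9,0.0],70],[[0.0,0.0,-0.9],[-16.5,41.6,0.0],70]]
```

View pics/s1.png

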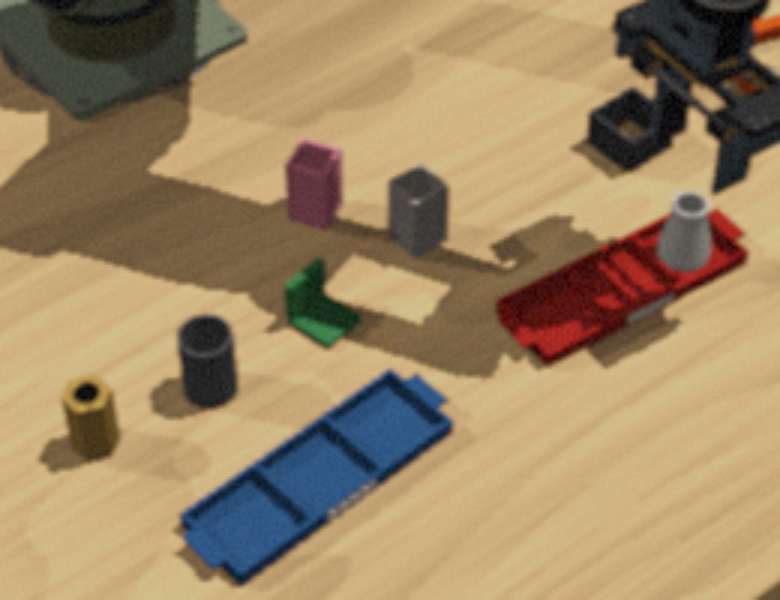

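The reducer stands upright in the left-hand red bay, at about (688,230) in the crop. The pipe is next.

Call:
servo_tool:
  plan:
    - [[0, 0, 0], [-5, 20, 0], 70]
    - [[0, 0, 0], [-11, 45, 0], 70]
    - [[0, 0, 0], [-14.5, 59, 0], 70]
    - [[0, 0, 0], [-14.5, 59, 0], 70]
    - [[0, 0, 0], [-14.5, 59, 0], 70]
    - [[0, 0, 0], [-14.5, 59, 0], 70]
    - [[0, 0, 0], [-14, 58, 0], 70]
    - [[0, 0, 0], [-11, 46, 0], 70]
    - [[0, 0, 0], [-5, 22, 0], 70]
    - [[0, 0, 0], [-1, 6, 0], 70]

```text
time_s: 8.95
ee_pos: [445.8, -201.8, 115.5]
ee_rot: [179.7, 0.9, -4.4]
force: [-0.3, 0.1, 0.6]
gripper_width: 69.9
```

```bash
python3 -c "
from go import *
plan((461.4,-188,24,-4.4,70,10))"
```

```text
t 8.95 pos [ 445.8 -201.8  115.5] rot [179.7   0.9  -4.4] F [-0.3  0.1  0.6] w 69.9
10 rows
[[[0.0,0.1,0.0],[1.6,-1.5,9.1],70],[[0.0,0.1,0.0],[1.6,-1.5,9.1],70],[[0.0,0.1,0.0],[1.6,-1.5,9.1],70],[[0.0,0.1,0.0],[1.6,-1.5,9.1],70],[[0.0,0.1,0.0],[1.5,-1.5,9.1],70],[[0.0,0.1,0.0],[1.5,-1.5,9.1],70],[[0.0,0.1,0.0],[1.5,-1.5,9.1],70],[[0.0,0.1,0.0],[1.5,-1.5,9.1],70],[[0.0,0.1,0.0],[1.5,-1.5,9.1],70],[[0.0,0.1,0.0],[1.5,-1.5,9.1],70]]
```

Call:
servo_tool:
  plan:
    - [[0, 0.4, 0], [1, -1, 0], 70]
    - [[0, 0.4, 0], [4, -4, 3], 70]
    - [[0, 0, 0], [4, -4, 5], 70]
    - [[0, 0, 0], [3.5, -3, 5], 70]
    - [[0, 0, 0], [2, -2, 5], 70]
    - [[0, 0, 0], [0.5, -0.5, 5], 70]
    - [[0, 0, 0], [0, 0, 3], 70]
    - [[0, 0, 0], [0, 0, 1], 70]
    - [[0, 0, 0], [0, 0, 0], 70]
    - [[0, 0, 0], [0, 0, 0], 70]

```text
time_s: 10.2
ee_pos: [462.6, -184.6, 85.4]
ee_rot: [179.8, 0.2, -4.2]
force: [-0.0, 0.5, 0.1]
gripper_width: 69.8
```

```bash
python3 -c "
from go import *
plan((461.4,-188,24,-4.4,70,10))"
```

```text
t 10.2 pos [ 462.6 -184.6   85.4] rot [179.8   0.2  -4.2] F [-0.   0.5  0.1] w 69.8
10 rows
[[[0.0,0.0,0.0],[-0.1,0.3,6.1],70],[[0.0,0.0,0.0],[-0.1,0.3,6.1],70],[[0.0,0.0,0.0],[-0.1,0.3,6.1],70],[[0.0,0.0,0.0],[-0.1,0.3,6.1],70],[[0.0,0.0,0.0],[-0.1,0.3,6.1],70],[[0.0,0.0,0.0],[-0.1,0.3,6.1],70],[[0.0,0.0,0.0],[-0.1,0.3,6.1],70],[[0.0,0.0,0.0],[-0.1,0.3,6.1],70],[[0.0,0.0,0.0],[-0.1,0.3,6.1],70],[[0.0,0.0,0.0],[-0.1,0.3,6.1],70]]
```

Call:
servo_tool:
  plan:
    - [[0, 0, 0], [-0.5, 1, 6], 70]
    - [[0, 0, 0], [-0.5, 1, 12], 70]
    - [[0, 0, 0], [0, 1, 13], 70]
    - [[0, 0, 0], [0, 0, 13], 70]
    - [[0, 0, 0], [0, 0, 10], 70]
    - [[0, 0, 0], [0, 0, 5], 60]
    - [[0, 0, 0], [0, 0, 0], 44]
    - [[0, 0, 0], [0, 0, 0], 44]
    - [[0, 0, 0], [0, 0, 0], 44]
    - [[0, 0, 0], [0, 0, 0], 44]

```text
time_s: 11.45
ee_pos: [460.5, -187.9, 21.6]
ee_rot: [179.8, 0.2, -4.2]
force: [-1.6, -0.4, -3.3]
gripper_width: 48.1
```

```bash
python3 -c "
from go import *
plan((588.5,91.2,110,-4.6,44,10))"
```

```text
t 11.45 pos [ 460.5 -187.9   21.6] rot [179.8   0.2  -4.2] F [-1.6 -0.4 -3.3] w 48.1
10 rows
[[[0.0,0.0,0.0],[10.7,-28.7,-9.0],44],[[0.0,0.0,0.0],[10.7,-28.7,-9.0],44],[[0.0,0.0,0.0],[10.6,-28.8,-9.0],44],[[0.0,0.0,0.0],[10.6,-28.8,-8.9],44],[[0.0,0.0,0.0],[10.6,-28.8,-8.9],44],[[0.0,0.0,0.0],[10.6,-28.8,-8.9],44],[[0.0,0.0,0.0],[10.6,-28.8,-8.9],44],[[0.0,0.0,0.0],[10.6,-28.8,-8.9],44],[[0.0,0.0,0.0],[10.6,-28.8,-8.9],44],[[0.0,0.0,0.0],[10.5,-28.8,-8.9],44]]
```

Call:
servo_tool:
  plan:
    - [[0, 0, 0], [0, 0, -10], 44]
    - [[0, 0, 0], [0, 0, -22], 44]
    - [[0, 0, 0], [0, 0, -25], 44]
    - [[0, 0, 0], [4, -8, -20], 44]
    - [[0, 0, 0], [12, -30, -8], 44]
    - [[0, 0, 0], [19, -50, 0], 44]
    - [[0, 0, 0], [20, -55, 0], 44]
    - [[0, 0, 0], [20, -55, 0], 44]
    - [[0, 0, 0], [17, -45, 0], 44]
    - [[0, 0, 0], [10, -28, 0], 44]

```text
time_s: 12.7
ee_pos: [586.5, 80.9, 115.0]
ee_rot: [179.8, -0.1, -4.5]
force: [0.5, -0.3, -3.2]
gripper_width: 48.1
```

```bash
python3 -c "
from go import *
plan((588.5,91.2,100,-4.6,44,10))"
```

```text
t 12.7 pos [586.5  80.9 115. ] rot [ 1.798e+02 -1.000e-01 -4.500e+00] F [ 0.5 -0.3 -3.2] w 48.1
10 rows
[[[0.0,0.0,0.0],[0.1,-1.0,1.5],44],[[0.0,0.0,0.0],[0.1,-1.0,1.5],44],[[0.0,0.0,0.0],[0.1,-1.0,1.5],44],[[0.0,0.0,0.0],[0.1,-1.0,1.5],44],[[0.0,0.0,0.0],[0.1,-1.0,1.5],44],[[0.0,0.0,0.0],[0.1,-1.0,1.5],44],[[0.0,0.0,0.0],[0.1,-1.0,1.5],44],[[0.0,0.0,0.0],[0.1,-1.0,1.5],44],[[0.0,0.0,0.0],[0.1,-1.0,1.5],44],[[0.0,0.0,0.0],[0.1,-1.0,1.5],44]]
```

Call:
servo_tool:
  plan:
    - [[0, 0, 0], [0, 0, 0], 44]
    - [[0, 0, 0], [0, 0, 4], 44]
    - [[0, 0, 0], [0, 0, 9], 44]
    - [[0, 0, 0], [0, 0, 12], 44]
    - [[0, 0, 0], [0, 0, 12], 44]
    - [[0, 0, 0], [0, 0, 8], 44]
    - [[0, 0, 0], [0, 0, 4], 44]
    - [[0, 0, 0], [0, 0, 1], 44]
    - [[0, 0, 0], [0, 0, 0], 44]
    - [[0, 0, 0], [0, 0, 0], 44]

```text
time_s: 13.95
ee_pos: [585.4, 79.3, 61.8]
ee_rot: [179.7, -0.1, -4.5]
force: [0.7, 0.7, -3.5]
gripper_width: 47.8
```

```bash
python3 -c "
from go import *
plan((588.5,91.2,25.5,-4.6,44,10))"
```

```text
t 13.95 pos [585.4  79.3  61.8] rot [ 1.797e+02 -1.000e-01 -4.500e+00] F [ 0.7  0.7 -3.5] w 47.8
10 rows
[[[0.0,0.0,0.0],[0.2,-1.2,3.6],44],[[0.0,0.0,0.0],[0.2,-1.2,3.6],44],[[0.0,0.0,0.0],[0.2,-1.2,3.6],44],[[0.0,0.0,0.0],[0.2,-1.2,3.6],44],[[0.0,0.0,0.0],[0.2,-1.2,3.6],44],[[0.0,0.0,0.0],[0.2,-1.2,3.6],44],[[0.0,0.0,0.0],[0.2,-1.2,3.6],44],[[0.0,0.0,0.0],[0.2,-1.2,3.6],44],[[0.0,0.0,0.0],[0.2,-1.2,3.6],44],[[0.0,0.0,0.0],[0.2,-1.2,3.6],44]]
```

Call:
servo_tool:
  plan:
    - [[0, 0, 0], [1, -4, 0], 44]
    - [[0, 0, 0], [1, -5, 0], 44]
    - [[0, 0, 0], [0.5, -3, 4], 44]
    - [[0, 0, 0], [0, 0, 7], 44]
    - [[0, 0, 0], [0, 0, 9], 44]
    - [[0, 0, 0], [0, 0, 8], 44]
    - [[0, 0, 0], [0, 0, 4], 44]
    - [[0, 0, 0], [0, 0, 2], 44]
    - [[0, 0, 0], [0, 0, 0], 44]
    - [[0, 0, 0], [0, 0, 0], 44]

```text
time_s: 15.2
ee_pos: [589.3, 91.9, 25.4]
ee_rot: [179.7, -0.1, -4.5]
force: [-0.7, -0.0, -3.2]
gripper_width: 48.2
```

Call:
servo_tool:
  plan:
    - [[0, 0, 0], [0, 0, 0.5], 44]
    - [[0, 0, 0], [0, 0, 0], 50]
    - [[0, 0, 0], [0, 0, 0], 60]
    - [[0, 0, 0], [0, 0, 0], 65]
    - [[0, 0, 0], [0, 0, -6], 65]
    - [[0, 0, 0], [0, 0, -16], 65]
    - [[0, 0, 0], [0, 0, -22], 65]
    - [[0, 0, 0], [0, 0, -22], 65]
    - [[0, 0, 0], [0, 0, -12], 65]
    - [[0, 0, 0], [0, 0, 0], 65]

```text
time_s: 16.45
ee_pos: [591.6, 92.7, 111.9]
ee_rot: [179.8, -0.6, -4.5]
force: [0.9, -0.0, -0.7]
gripper_width: 64.7
```

```bash
python3 -c "
from go import *
plan((430.3,60.5,100,0.5,65,10))"
```

```text
t 16.45 pos [591.6  92.7 111.9] rot [179.8  -0.6  -4.5] F [ 0.9 -0.  -0.7] w 64.7
10 rows
[[[0.0,-0.1,-0.5],[-15.8,4.5,1.0],65],[[0.0,-0.1,-0.5],[-15.9,4.3,1.1],65],[[0.0,-0.1,-0.5],[-15.9,4.2,1.1],65],[[0.0,-0.1,-0.5],[-15.9,4.1,1.1],65],[[0.0,-0.1,-0.5],[-16.0,3.9,1.1],65],[[0.0,-0.1,-0.5],[-16.0,3.8,1.1],65],[[0.0,-0.1,-0.5],[-16.0,3.6,1.1],65],[[0.0,-0.1,-0.5],[-16.1,3.5,1.1],65],[[0.0,-0.1,-0.5],[-16.1,3.4,1.2],65],[[0.0,-0.1,-0.5],[-16.1,3.2,1.2],65]]
```

Call:
servo_tool:
  plan:
    - [[0, 0, 0], [-6, 1.5, 0], 65]
    - [[0, 0, -1], [-16, 4, 2], 65]
    - [[0, 0, -1], [-24, 6, 3], 65]
    - [[0, 0, -1], [-28, 7, 4], 65]
    - [[0, 0, -1], [-28, 7, 4], 65]
    - [[0, 0, -0.5], [-26, 6, 4], 65]
    - [[0, 0, 0], [-17, 4, 2], 65]
    - [[0, 0, 0], [-9, 2, 1], 65]
    - [[0, 0, 0], [-3, 1, 0], 65]
    - [[0, 0, 0], [0, 0, 0], 65]

```text
time_s: 17.7
ee_pos: [420.8, 57.3, 83.9]
ee_rot: [179.6, 0.4, 0.1]
force: [-0.5, 0.1, 0.4]
gripper_width: 65.1
```

```bash
python3 -c "
from go import *
plan((430.3,60.5,24,0.5,65,10))"
```

```text
t 17.7 pos [420.8  57.3  83.9] rot [1.796e+02 4.000e-01 1.000e-01] F [-0.5  0.1  0.4] w 65.1
10 rows
[[[0.0,0.0,0.0],[1.0,-0.4,6.0],65],[[0.0,0.0,0.0],[1.0,-0.4,6.0],65],[[0.0,0.0,0.0],[1.0,-0.3,6.0],65],[[0.0,0.0,0.0],[1.0,-0.3,6.0],65],[[0.0,0.0,0.0],[1.0,-0.3,6.0],65],[[0.0,0.0,0.0],[1.0,-0.3,6.0],65],[[0.0,0.0,0.0],[1.0,-0.3,6.0],65],[[0.0,0.0,0.0],[1.0,-0.3,6.0],65],[[0.0,0.0,0.0],[1.0,-0.3,6.0],65],[[0.0,0.0,0.0],[1.0,-0.3,6.0],65]]
```

Call:
servo_tool:
  plan:
    - [[0, 0, 0], [2, -1, 0], 65]
    - [[0, 0, 0], [4, -1, 0], 65]
    - [[0, 0, 0], [3, -1, 0], 65]
    - [[0, 0, 0], [0.5, 0, 5], 65]
    - [[0, 0, 0], [0, 0, 11], 65]
    - [[0, 0, 0], [0, 0, 14], 65]
    - [[0, 0, 0], [0, 0, 13], 65]
    - [[0, 0, 0], [0, 0, 9], 65]
    - [[0, 0, 0], [0, 0, 4], 65]
    - [[0, 0, 0], [0, 0, 0], 65]

```text
time_s: 18.95
ee_pos: [431.5, 60.4, 23.4]
ee_rot: [179.6, 0.4, 0.1]
force: [-1.1, -0.1, 0.5]
gripper_width: 64.5
```

Call:
servo_tool:
  plan:
    - [[0, 0, 0], [0, 0, 0], 50]
    - [[0, 0, 0], [0, 0, 0], 36]
    - [[0, 0, 0], [0, 0, 0], 36]
    - [[0, 0, 0], [0, 0, 0], 36]
    - [[0, 0, 0], [0, 0, 0], 36]
    - [[0, 0, 0], [0, 0, -6], 36]
    - [[0, 0, 0], [0, 0, -16], 36]
    - [[0, 0, 0], [0, 0, -24], 36]
    - [[0, 0, 0], [0, 0, -24], 36]
    - [[0, 0, 0], [0, 0, -12], 36]

```text
time_s: 20.2
ee_pos: [430.9, 60.8, 108.1]
ee_rot: [179.6, 0.6, 0.1]
force: [0.9, 0.3, -2.7]
gripper_width: 39.9
```

```bash
python3 -c "
from go import *
plan((597,-173.5,110,4.6,36,10))"
```

```text
t 20.2 pos [430.9  60.8 108.1] rot [1.796e+02 6.000e-01 1.000e-01] F [ 0.9  0.3 -2.7] w 39.9
10 rows
[[[0.0,0.1,-0.4],[16.6,23.5,-0.2],36],[[0.0,0.1,-0.4],[16.4,23.6,-0.2],36],[[0.0,0.1,-0.4],[16.2,23.7,-0.2],36],[[0.0,0.1,-0.4],[16.0,23.9,-0.2],36],[[0.0,0.1,-0.4],[15.8,24.0,-0.2],36],[[0.0,0.1,-0.4],[15.6,24.1,-0.2],36],[[0.0,0.1,-0.4],[15.4,24.2,-0.2],36],[[0.0,0.1,-0.4],[15.3,24.3,-0.2],36],[[0.0,0.1,-0.4],[15.1,24.5,-0.2],36],[[0.0,0.1,-0.4],[14.9,24.6,-0.2],36]]
```

Call:
servo_tool:
  plan:
    - [[0, 0, 0], [5, 7, 0], 36]
    - [[0, 0, -1], [16, 23, 0], 36]
    - [[0, 0, -1], [24, 36, 0], 36]
    - [[0, 0, -1], [27, 41, 0], 36]
    - [[0, 0, -1], [26, 41, 0], 36]
    - [[0, 0, -0.5], [25, 39, 0], 36]
    - [[0, 0, 0], [18, 29, 0], 36]
    - [[0, 0, 0], [11, 17, 0], 36]
    - [[0, 0, 0], [4, 6, 0], 36]
    - [[0, 0, 0], [0, 0, 0], 36]

```text
time_s: 21.45
ee_pos: [599.7, -181.0, 95.9]
ee_rot: [179.9, 1.5, 4.8]
force: [-0.6, 0.3, -2.6]
gripper_width: 39.4
```

```bash
python3 -c "
from go import *
plan((597,-173.5,60,4.6,36,10))"
```

```text
t 21.45 pos [ 599.7 -181.    95.9] rot [179.9   1.5   4.8] F [-0.6  0.3 -2.6] w 39.4
10 rows
[[[0.0,0.1,0.0],[-0.1,-0.8,3.6],36],[[0.0,0.1,0.0],[-0.1,-0.8,3.6],36],[[0.0,0.1,0.0],[-0.1,-0.8,3.6],36],[[0.0,0.1,0.0],[-0.1,-0.8,3.6],36],[[0.0,0.1,0.0],[-0.2,-0.8,3.6],36],[[0.0,0.1,0.0],[-0.2,-0.8,3.6],36],[[0.0,0.1,0.0],[-0.2,-0.8,3.6],36],[[0.0,0.1,0.0],[-0.2,-0.8,3.6],36],[[0.0,0.1,0.0],[-0.2,-0.8,3.6],36],[[0.0,0.1,0.0],[-0.2,-0.8,3.6],36]]
```

Descending to about z 50 while correcting sideways and levelling.

Call:
servo_tool:
  plan:
    - [[0, 0.5, 0], [-0.5, -2, 0], 36]
    - [[0, 0.5, 0], [-0.5, -3, 5], 36]
    - [[0, 0.4, 0], [-0.5, -2, 8], 36]
    - [[0, 0, 0], [0, 0, 9], 36]
    - [[0, 0, 0], [0, 0, 8], 36]
    - [[0, 0, 0], [0, 0, 6], 36]
    - [[0, 0, 0], [0, 0, 3], 36]
    - [[0, 0, 0], [0, 0, 1], 36]
    - [[0, 0, 0], [0, 0, 0], 36]
    - [[0, 0, 0], [0, 0, 0], 36]

```text
time_s: 22.7
ee_pos: [595.6, -171.2, 53.0]
ee_rot: [-180.0, 0.1, 4.9]
force: [0.3, -0.3, -2.5]
gripper_width: 39.7
```

```bash
python3 -c "
from go import *
plan((597,-173.5,27,4.6,36,10))"
```

```text
t 22.7 pos [ 595.6 -171.2   53. ] rot [-1.8e+02  1.0e-01  4.9e+00] F [ 0.3 -0.3 -2.5] w 39.7
10 rows
[[[0.0,0.0,0.0],[0.1,0.2,2.6],36],[[0.0,0.0,0.0],[0.1,0.2,2.6],36],[[0.0,0.0,0.0],[0.1,0.2,2.6],36],[[0.0,0.0,0.0],[0.1,0.2,2.6],36],[[0.0,0.0,0.0],[0.1,0.2,2.6],36],[[0.0,0.0,0.0],[0.1,0.2,2.6],36],[[0.0,0.0,0.0],[0.1,0.2,2.6],36],[[0.0,0.0,0.0],[0.1,0.2,2.6],36],[[0.0,0.0,0.0],[0.1,0.2,2.6],36],[[0.0,0.0,0.0],[0.1,0.2,2.6],36]]
```

Call:
servo_tool:
  plan:
    - [[0, 0, 0], [0.5, 1, 4], 36]
    - [[0, 0, 0], [0.5, 1, 6], 36]
    - [[0, 0, 0], [0, 0, 6], 36]
    - [[0, 0, 0], [0, 0, 5], 36]
    - [[0, 0, 0], [0, 0, 3], 36]
    - [[0, 0, 0], [0, 0, 0.5], 36]
    - [[0, 0, 0], [0, 0, 0], 36]
    - [[0, 0, 0], [0, 0, 0], 36]
    - [[0, 0, 0], [0, 0, 0], 36]
    - [[0, 0, 0], [0, 0, 0], 36]

```text
time_s: 23.95
ee_pos: [597.1, -173.4, 27.2]
ee_rot: [180.0, 0.0, 4.9]
force: [1.0, 1.3, -2.3]
gripper_width: 40.0
```

Call:
servo_tool:
  plan:
    - [[0, 0, 0], [0, 0, 0.6], 36]
    - [[0, 0, 0], [0, 0, 0], 44]
    - [[0, 0, 0], [0, 0, 0], 55]
    - [[0, 0, 0], [0, 0, 0], 55]
    - [[0, 0, 0], [0, 0, -6], 55]
    - [[0, 0, 0], [0, 0, -16], 55]
    - [[0, 0, 0], [0, 0, -20], 55]
    - [[0, 0, 0], [0, 0, -18], 55]
    - [[0, 0, 0], [0, 0, -10], 50]
    - [[0, 0, 0], [0, 0, 0], 50]

```text
time_s: 25.2
ee_pos: [599.1, -174.0, 104.7]
ee_rot: [179.8, -0.4, 4.9]
force: [0.1, -0.1, 0.4]
gripper_width: 49.9
```

```bash
python3 -c "
from go import *
for n in('scene','top'):
    cv2.imwrite(f'pics/{n}2.png',env.grab_frame(n)['pixels'][:,:,::-1])
a=cv2.imread('pics/scene2.png')[150:350,180:440]
cv2.imwrite('pics/s2.png',cv2.resize(a,None,fx=3,fy=3))
plan((439.4,-72.5,90,11,45,10))"
```

```text
t 25.3 pos [ 598.4 -173.7  103.3] rot [179.9  -0.2   4.9] F [-0.4  0.6  0. ] w 49.9
10 rows
[[[0.0,0.0,-0.6],[-15.0,-11.5,1.3],45],[[0.0,0.0,-0.6],[-14.9,-11.6,1.3],45],[[0.0,0.0,-0.6],[-14.7,-11.8,1.3],45],[[0.0,0.0,-0.6],[-14.6,-11.9,1.3],45],[[0.0,0.0,-0.6],[-14.5,-12.1,1.3],45],[[0.0,0.0,-0.6],[-14.3,-12.2,1.3],45],[[0.0,0.0,-0.6],[-14.2,-12.4,1.3],45],[[0.0,0.0,-0.6],[-14.1,-12.5,1.3],45],[[0.0,0.0,-0.6],[-13.9,-12.7,1.3],45],[[0.0,0.0,-0.6],[-13.8,-12.8,1.3],45]]
```

View pics/s2.png

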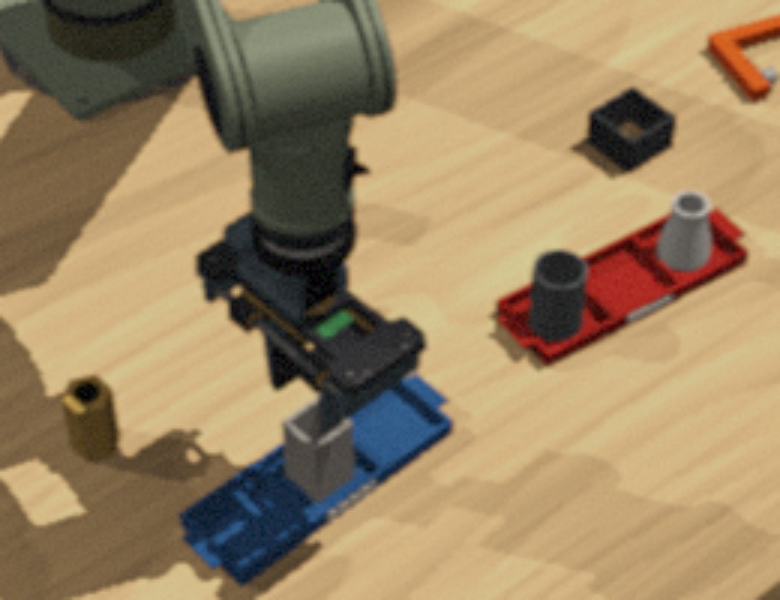

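The pipe and reducer stand in the red tray and the tube in the middle blue bay. The cleat is next.

Call:
servo_tool:
  plan:
    - [[0, 0, 0], [-4, -4, 0], 45]
    - [[0, 0, -1], [-14, -12, 1], 45]
    - [[0, 0, -1], [-22, -18, 1], 45]
    - [[0, 0, -1], [-26, -22, 1], 45]
    - [[0, 0, -1], [-25, -22, 1], 45]
    - [[0, 0, -1], [-22, -19, 1], 45]
    - [[0, 0, -1], [-15, -13, 0], 45]
    - [[0, 0, 0], [-8, -8, 0], 45]
    - [[0, 0, 0], [-3, -3, 0], 45]
    - [[0, 0, 0], [0, 0, 0], 45]

```text
time_s: 26.55
ee_pos: [434.0, -67.4, 92.2]
ee_rot: [-179.8, 0.5, 11.1]
force: [0.3, -0.1, -0.1]
gripper_width: 44.9
```

```bash
python3 -c "
from go import *
plan((439.4,-72.5,24,11,45,10))"
```

```text
t 26.55 pos [434.  -67.4  92.2] rot [-179.8    0.5   11.1] F [ 0.3 -0.1 -0.1] w 44.9
10 rows
[[[0.0,0.0,0.0],[0.5,0.6,6.8],45],[[0.0,0.0,0.0],[0.5,0.6,6.8],45],[[0.0,0.0,0.0],[0.5,0.6,6.8],45],[[0.0,0.0,0.0],[0.5,0.6,6.8],45],[[0.0,0.0,0.0],[0.5,0.6,6.8],45],[[0.0,0.0,0.0],[0.5,0.6,6.8],45],[[0.0,0.0,0.0],[0.5,0.6,6.8],45],[[0.0,0.0,0.0],[0.5,0.6,6.8],45],[[0.0,0.0,0.0],[0.4,0.6,6.8],45],[[0.0,0.0,0.0],[0.4,0.6,6.8],45]]
```

Call:
servo_tool:
  plan:
    - [[0, 0, 0], [1.5, 2, 0], 45]
    - [[0, 0, 0], [2, 2, 4], 45]
    - [[0, 0, 0], [1, 1.5, 9], 45]
    - [[0, 0, 0], [0, 0, 12], 45]
    - [[0, 0, 0], [0, 0, 13], 45]
    - [[0, 0, 0], [0, 0, 12], 45]
    - [[0, 0, 0], [0, 0, 9], 45]
    - [[0, 0, 0], [0, 0, 5], 45]
    - [[0, 0, 0], [0, 0, 1.5], 45]
    - [[0, 0, 0], [0, 0, 0], 45]

```text
time_s: 27.8
ee_pos: [440.5, -72.9, 21.1]
ee_rot: [-179.8, 0.5, 11.0]
force: [0.4, -0.1, 0.4]
gripper_width: 45.1
```

Call:
servo_tool:
  plan:
    - [[0, 0, 0], [0, 0, 0], 30]
    - [[0, 0, 0], [0, 0, 0], 15]
    - [[0, 0, 0], [0, 0, 0], 4]
    - [[0, 0, 0], [0, 0, 0], 4]
    - [[0, 0, 0], [0, 0, 0], 4]
    - [[0, 0, 0], [0, 0, 0], 4]
    - [[0, 0, 0], [0, 0, 0], 4]
    - [[0, 0, 0], [0, 0, 0], 4]
    - [[0, 0, 0], [0, 0, 0], 4]
    - [[0, 0, 0], [0, 0, 0], 4]
  squeeze: 30

```text
time_s: 29.05
ee_pos: [441.4, -73.1, 22.1]
ee_rot: [-179.8, 0.3, 11.0]
force: [-0.1, -0.1, 0.5]
gripper_width: 7.9
```

```bash
python3 -c "
from go import *
plan((570.1,-101.4,70,4.6,4,10))"
```

```text
t 29.05 pos [441.4 -73.1  22.1] rot [-179.8    0.3   11. ] F [-0.1 -0.1  0.5] w 7.9
10 rows
[[[0.0,0.0,0.6],[12.1,5.2,-4.9],4],[[0.0,0.0,0.6],[12.1,5.1,-4.9],4],[[0.0,0.0,0.6],[12.2,5.0,-4.9],4],[[0.0,0.0,0.6],[12.2,4.8,-4.8],4],[[0.0,0.0,0.6],[12.3,4.7,-4.8],4],[[0.0,0.0,0.6],[12.4,4.5,-4.8],4],[[0.0,0.0,0.6],[12.4,4.4,-4.8],4],[[0.0,0.0,0.6],[12.5,4.3,-4.8],4],[[0.0,0.0,0.6],[12.5,4.1,-4.8],4],[[0.0,0.0,0.6],[12.6,4.0,-4.8],4]]
```

Call:
servo_tool:
  plan:
    - [[0, 0, 0], [0, 0, -8], 4]
    - [[0, 0, 0], [0, 0, -18], 4]
    - [[0, 0, 0], [2, 1, -15], 4]
    - [[0, 0, 1], [10, 4, -5], 4]
    - [[0, 0, 1], [22, 8, 0], 4]
    - [[0, 0, 1], [28, 10, 0], 4]
    - [[0, 0, 1], [28, 10, 0], 4]
    - [[0, 0, 1], [19, 7, 0], 4]
    - [[0, 0, 1], [9, 4, 0], 4]
    - [[0, 0, 0.4], [3, 1, 0], 4]

```text
time_s: 30.3
ee_pos: [571.0, -100.6, 65.6]
ee_rot: [-179.8, 0.8, 4.2]
force: [-0.5, -0.3, -2.3]
gripper_width: 7.6
```

```bash
python3 -c "
from go import *
plan((570.1,-101.4,45,4.6,4,10))"
```

```text
t 30.3 pos [ 571.  -100.6   65.6] rot [-179.8    0.8    4.2] F [-0.5 -0.3 -2.3] w 7.6
10 rows
[[[0.0,0.1,0.0],[-0.1,0.1,2.1],4],[[0.0,0.1,0.0],[-0.1,0.1,2.1],4],[[0.0,0.1,0.0],[-0.1,0.1,2.1],4],[[0.0,0.1,0.0],[-0.1,0.1,2.1],4],[[0.0,0.1,0.0],[-0.1,0.1,2.1],4],[[0.0,0.1,0.0],[-0.1,0.1,2.1],4],[[0.0,0.1,0.0],[-0.1,0.1,2.1],4],[[0.0,0.1,0.0],[-0.1,0.1,2.1],4],[[0.0,0.1,0.0],[-0.1,0.1,2.1],4],[[0.0,0.1,0.0],[-0.1,0.1,2.1],4]]
```

Call:
servo_tool:
  plan:
    - [[0, 0.4, 0], [0, 0, 0], 4]
    - [[0, 0.4, 0], [-0.5, 0.5, 4], 4]
    - [[0, 0, 0], [-0.5, 0, 8], 4]
    - [[0, 0, 0], [0, 0, 9], 4]
    - [[0, 0, 0], [0, 0, 8], 4]
    - [[0, 0, 0], [0, 0, 5], 4]
    - [[0, 0, 0], [0, 0, 2], 4]
    - [[0, 0, 0], [0, 0, 0], 4]
    - [[0, 0, 0], [0, 0, 0], 4]
    - [[0, 0, 0], [0, 0, 0], 4]

```text
time_s: 31.55
ee_pos: [567.4, -100.5, 26.8]
ee_rot: [-179.7, 0.1, 4.2]
force: [0.5, 0.4, -2.6]
gripper_width: 7.9
```

```bash
python3 -c "
from go import *
for n in('scene','top'):
    cv2.imwrite(f'pics/{n}3.png',env.grab_frame(n)['pixels'][:,:,::-1])
a=cv2.imread('pics/scene3.png')[220:350,220:360]
cv2.imwrite('pics/s3.png',cv2.resize(a,None,fx=4.5,fy=4.5))
plan((570.1,-101.4,25,4.6,4,2))"
```

```text
t 31.65 pos [ 567.4 -100.5   26.8] rot [-1.797e+02  1.000e-01  4.200e+00] F [-0.  -0.3 -2.2] w 7.9
2 rows
[[[-0.1,0.0,-0.2],[1.3,0.6,0.9],4],[[-0.1,0.0,-0.2],[1.3,0.6,0.9],4]]
```

View pics/s3.png

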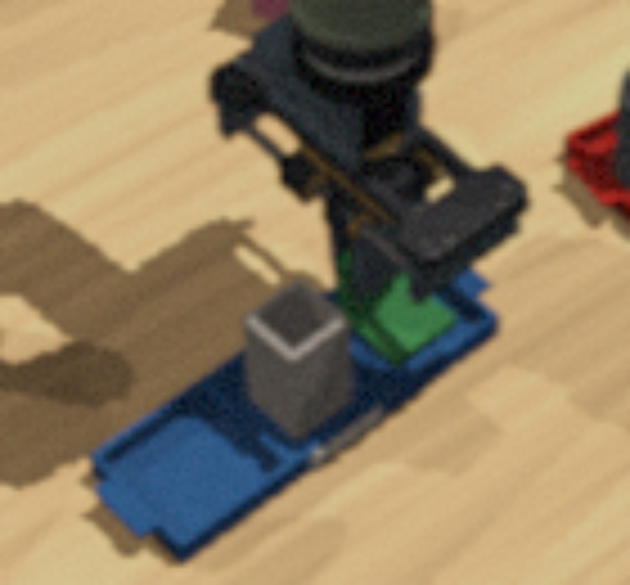

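The cleat is level inside the bay. I'll shift it 2.5 mm forward, lower it and release.

Call:
servo_tool:
  plan:
    - [[0, 0, 0], [1.5, 0.5, 0.5], 4]
    - [[0, 0, 0], [1, 0, 0.8], 4]
    - [[0, 0, 0], [0, 0, 0.5], 4]
    - [[0, 0, 0], [0, 0, 0], 4]
    - [[0, 0, 0], [0, 0, 0], 12]
    - [[0, 0, 0], [0, 0, 0], 24]
    - [[0, 0, 0], [0, 0, 0], 24]
    - [[0, 0, 0], [0, 0, -6], 24]
    - [[0, 0, 0], [0, 0, -16], 24]
    - [[0, 0, 0], [0, 0, -20], 24]

```text
time_s: 32.9
ee_pos: [570.4, -101.1, 69.4]
ee_rot: [-179.7, 0.1, 4.2]
force: [-0.1, 0.1, 0.1]
gripper_width: 24.1
```

```bash
python3 -c "
from go import *
plan((453.3,-296.8,115,-22,60,10))"
```

```text
t 32.9 pos [ 570.4 -101.1   69.4] rot [-1.797e+02  1.000e-01  4.200e+00] F [-0.1  0.1  0.1] w 24.1
10 rows
[[[0.0,0.0,2.6],[-13.1,18.6,-4.6],60],[[0.0,0.0,2.6],[-12.2,19.2,-4.6],60],[[0.0,0.0,2.6],[-11.4,19.8,-4.6],60],[[0.0,0.0,2.6],[-10.4,20.3,-4.6],60],[[0.0,0.0,2.6],[-9.5,20.7,-4.6],60],[[0.0,0.0,2.6],[-8.5,21.1,-4.6],60],[[0.0,0.0,2.6],[-7.6,21.5,-4.6],60],[[0.0,0.0,2.6],[-6.6,21.8,-4.6],60],[[0.0,0.0,2.6],[-5.6,22.1,-4.6],60],[[0.0,0.0,2.6],[-4.6,22.3,-4.6],60]]
```

Call:
servo_tool:
  plan:
    - [[0, 0, 0], [0, 0, -18], 40]
    - [[0, 0, 0], [0, 0, -16], 50]
    - [[0, 0, 2], [-8, 12, -6], 60]
    - [[0, 0, 5], [-20, 29, 0], 60]
    - [[0, 0, 5], [-22, 39, 0], 60]
    - [[0, 0, 5], [-18, 42, 0], 60]
    - [[0, 0, 5], [-13, 38, 0], 60]
    - [[0, 0, 3], [-7, 28, 0], 60]
    - [[0, 0, 1], [-3, 14, 0], 60]
    - [[0, 0, 0], [-1, 4, 0], 60]

```text
time_s: 34.15
ee_pos: [443.3, -302.8, 117.1]
ee_rot: [-179.8, -0.4, -23.1]
force: [1.3, 0.5, 0.8]
gripper_width: 59.8
```

```bash
python3 -c "
from go import *
plan((453.3,-296.8,85,-22,60,10))"
```

```text
t 34.15 pos [ 443.3 -302.8  117.1] rot [-179.8   -0.4  -23.1] F [1.3 0.5 0.8] w 59.8
10 rows
[[[0.0,0.0,-0.1],[0.7,-0.9,3.2],60],[[0.0,0.0,-0.1],[0.7,-0.9,3.2],60],[[0.0,0.0,-0.1],[0.7,-0.9,3.2],60],[[0.0,0.0,-0.1],[0.7,-0.9,3.2],60],[[0.0,0.0,-0.1],[0.7,-0.9,3.2],60],[[0.0,0.0,-0.1],[0.7,-0.9,3.2],60],[[0.0,0.0,-0.1],[0.7,-0.9,3.2],60],[[0.0,0.0,-0.1],[0.7,-0.9,3.2],60],[[0.0,0.0,-0.1],[0.7,-0.9,3.2],60],[[0.0,0.0,-0.1],[0.7,-0.9,3.2],60]]
```

Call:
servo_tool:
  plan:
    - [[0, 0, 0], [0.5, -1, 0], 60]
    - [[0, 0, -0.5], [2, -3, 3], 60]
    - [[0, 0, -0.5], [2, -3, 6], 60]
    - [[0, 0, 0], [1.5, -1, 7], 60]
    - [[0, 0, 0], [0.5, -0.5, 7], 60]
    - [[0, 0, 0], [0, 0, 5], 60]
    - [[0, 0, 0], [0, 0, 3], 60]
    - [[0, 0, 0], [0, 0, 1], 60]
    - [[0, 0, 0], [0, 0, 0], 60]
    - [[0, 0, 0], [0, 0, 0], 60]

```text
time_s: 35.4
ee_pos: [454.9, -294.5, 82.4]
ee_rot: [-179.7, -0.3, -21.8]
force: [-0.3, -0.8, 0.1]
gripper_width: 60.1
```

```bash
python3 -c "
from go import *
plan((453.3,-296.8,24,-22,60,10))"
```

```text
t 35.4 pos [ 454.9 -294.5   82.4] rot [-179.7   -0.3  -21.8] F [-0.3 -0.8  0.1] w 60.1
10 rows
[[[0.0,0.0,0.0],[-0.1,0.3,5.8],60],[[0.0,0.0,0.0],[-0.1,0.3,5.8],60],[[0.0,0.0,0.0],[-0.1,0.3,5.8],60],[[0.0,0.0,0.0],[-0.1,0.3,5.8],60],[[0.0,0.0,0.0],[-0.1,0.3,5.8],60],[[0.0,0.0,0.0],[-0.1,0.3,5.8],60],[[0.0,0.0,0.0],[-0.1,0.3,5.8],60],[[0.0,0.0,0.0],[-0.1,0.3,5.8],60],[[0.0,0.0,0.0],[-0.1,0.3,5.8],60],[[0.0,0.0,0.0],[-0.1,0.3,5.8],60]]
```

Call:
servo_tool:
  plan:
    - [[0, 0, 0], [-0.5, 1, 5], 60]
    - [[0, 0, 0], [-0.5, 1, 11], 60]
    - [[0, 0, 0], [0, 0.5, 13], 60]
    - [[0, 0, 0], [0, 0, 12], 60]
    - [[0, 0, 0], [0, 0, 9], 60]
    - [[0, 0, 0], [0, 0, 5], 60]
    - [[0, 0, 0], [0, 0, 1], 60]
    - [[0, 0, 0], [0, 0, 0], 45]
    - [[0, 0, 0], [0, 0, 0], 32]
    - [[0, 0, 0], [0, 0, 0], 32]

```text
time_s: 36.65
ee_pos: [453.3, -296.6, 22.5]
ee_rot: [-179.7, -0.3, -21.8]
force: [0.5, -0.3, -1.8]
gripper_width: 35.8
```

Call:
servo_tool:
  plan:
    - [[0, 0, 0], [0, 0, 0], 32]
    - [[0, 0, 0], [0, 0, 0], 32]
    - [[0, 0, 0], [0, 0, 0], 32]
    - [[0, 0, 0], [0, 0, 0], 32]
    - [[0, 0, 0], [0, 0, -5], 32]
    - [[0, 0, 0], [0, 0, -15], 32]
    - [[0, 0, 0], [0, 0, -20], 32]
    - [[0, 0, 0], [0, 0, -15], 32]
    - [[0, 0, 0], [0, 0, -5], 32]
    - [[0, 0, 0], [0, 0, 0], 32]

```text
time_s: 37.9
ee_pos: [452.3, -296.3, 86.6]
ee_rot: [-179.7, -0.3, -21.8]
force: [-0.4, -0.6, -1.9]
gripper_width: 35.8
```

```bash
python3 -c "
from go import *
plan((603,-247.3,80,4.6,32,10))"
```

```text
t 37.9 pos [ 452.3 -296.3   86.6] rot [-179.7   -0.3  -21.8] F [-0.4 -0.6 -1.9] w 35.8
10 rows
[[[0.0,0.0,-2.6],[12.2,-10.1,0.8],32],[[0.0,0.0,-2.6],[12.6,-9.6,0.8],32],[[0.0,0.0,-2.6],[13.1,-9.0,0.7],32],[[0.0,0.0,-2.6],[13.5,-8.4,0.7],32],[[0.0,0.0,-2.6],[13.8,-7.7,0.7],32],[[0.0,0.0,-2.6],[14.2,-7.1,0.7],32],[[0.0,0.0,-2.6],[14.5,-6.4,0.7],32],[[0.0,0.0,-2.6],[14.8,-5.8,0.7],32],[[0.0,0.0,-2.6],[15.0,-5.1,0.7],32],[[0.0,0.0,-2.6],[15.2,-4.4,0.7],32]]
```

Call:
servo_tool:
  plan:
    - [[0, 0, -1], [4, -3, 0], 32]
    - [[0, 0, -3], [13, -10, 0], 32]
    - [[0, 0, -4], [21, -15, 0], 32]
    - [[0, 0, -5], [24, -15, 0], 32]
    - [[0, 0, -5], [25, -13, 0], 32]
    - [[0, 0, -4], [22, -9, 0], 32]
    - [[0, 0, -3], [16, -5, 0], 32]
    - [[0, 0, -1], [9, -3, 0], 32]
    - [[0, 0, 0], [3, -1, 0], 32]
    - [[0, 0, 0], [0, 0, 0], 32]

```text
time_s: 39.15
ee_pos: [608.9, -240.2, 82.0]
ee_rot: [-179.6, -0.0, 5.8]
force: [0.4, -0.8, -2.9]
gripper_width: 35.8
```

```bash
python3 -c "
from go import *
for n in('scene','top'):
    cv2.imwrite(f'pics/{n}4.png',env.grab_frame(n)['pixels'][:,:,::-1])
a=cv2.imread('pics/scene4.png')[180:350,180:440]
cv2.imwrite('pics/s4.png',cv2.resize(a,None,fx=3,fy=3))
plan((603,-247.3,50,4.6,32,10))"
```

```text
t 39.25 pos [ 608.6 -240.3   82.2] rot [-179.6   -0.     5.8] F [ 0.1 -0.4 -3.2] w 35.7
10 rows
[[[0.0,0.0,0.1],[-0.6,0.7,3.2],32],[[0.0,0.0,0.1],[-0.6,0.7,3.2],32],[[0.0,0.0,0.1],[-0.6,0.7,3.2],32],[[0.0,0.0,0.1],[-0.6,0.7,3.2],32],[[0.0,0.0,0.1],[-0.6,0.7,3.2],32],[[0.0,0.0,0.1],[-0.6,0.7,3.2],32],[[0.0,0.0,0.1],[-0.6,0.7,3.2],32],[[0.0,0.0,0.1],[-0.6,0.7,3.2],32],[[0.0,0.0,0.1],[-0.6,0.6,3.2],32],[[0.0,0.0,0.1],[-0.6,0.6,3.2],32]]
```

View pics/s4.png

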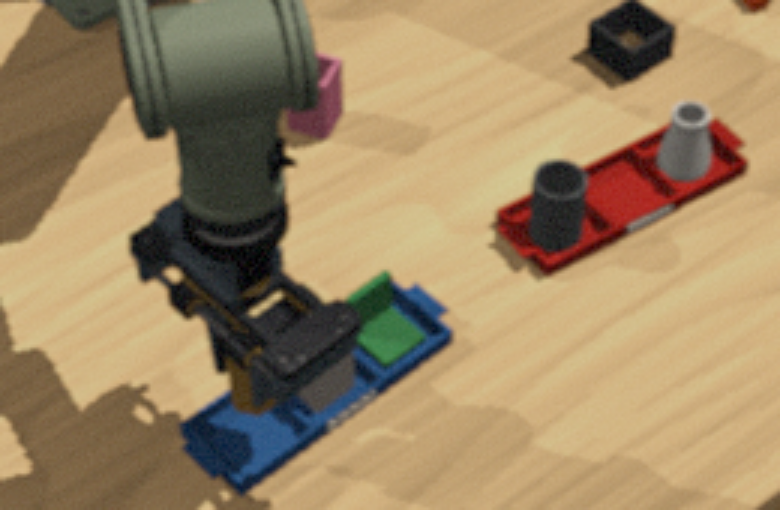

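The nut is in the gripper above the blue tray, and the cleat stands in its bay at about (388,325). I'll correct sideways and descend part way.

Call:
servo_tool:
  plan:
    - [[0, 0, 0.5], [-2, 2, 0], 32]
    - [[0, 0, 0.5], [-2, 2.5, 2], 32]
    - [[0, 0, 0], [-1.5, 1.5, 6], 32]
    - [[0, 0, 0], [0, 0, 8], 32]
    - [[0, 0, 0], [0, 0, 8], 32]
    - [[0, 0, 0], [0, 0, 6], 32]
    - [[0, 0, 0], [0, 0, 3], 32]
    - [[0, 0, 0], [0, 0, 1], 32]
    - [[0, 0, 0], [0, 0, 0], 32]
    - [[0, 0, 0], [0, 0, 0], 32]

```text
time_s: 40.5
ee_pos: [602.2, -247.7, 45.7]
ee_rot: [-179.6, 0.0, 4.6]
force: [0.1, 0.4, -2.7]
gripper_width: 35.9
```

```bash
python3 -c "
from go import *
plan((603,-247.3,26,4.6,32,5))"
```

```text
t 40.5 pos [ 602.2 -247.7   45.7] rot [-179.6    0.     4.6] F [ 0.1  0.4 -2.7] w 35.9
5 rows
[[[-0.1,0.0,0.0],[0.2,0.0,4.0],32],[[-0.1,0.0,0.0],[0.2,-0.1,3.9],32],[[-0.1,0.0,0.0],[0.2,-0.1,3.9],32],[[-0.1,0.0,0.0],[0.2,-0.1,3.9],32],[[-0.1,0.0,0.0],[0.2,-0.1,3.9],32]]
```

Call:
servo_tool:
  plan:
    - [[0, 0, 0], [0.5, 0, 3], 32]
    - [[0, 0, 0], [0, 0, 5], 32]
    - [[0, 0, 0], [0, 0, 5], 32]
    - [[0, 0, 0], [0, 0, 4], 32]
    - [[0, 0, 0], [0, 0, 2], 32]
    - [[0, 0, 0], [0, 0, 0], 32]
    - [[0, 0, 0], [0, 0, 0], 32]
    - [[0, 0, 0], [0, 0, 0], 32]
    - [[0, 0, 0], [0, 0, 0], 32]
    - [[0, 0, 0], [0, 0, 0], 32]

```text
time_s: 41.75
ee_pos: [603.0, -247.7, 25.9]
ee_rot: [-179.6, -0.0, 4.6]
force: [0.2, -0.2, -3.3]
gripper_width: 36.1
```

Release, rise and swing back clear of the views.

Call:
servo_tool:
  plan:
    - [[0, 0, 0], [0, 0, 0.5], 32]
    - [[0, 0, 0], [0, 0, 0], 40]
    - [[0, 0, 0], [0, 0, 0], 52]
    - [[0, 0, 0], [0, 0, 0], 52]
    - [[0, 0, 0], [0, 0, -6], 52]
    - [[0, 0, 0], [0, 0, -16], 52]
    - [[0, 0, 0], [0, 0, -24], 52]
    - [[0, 0, 0], [0, 0, -28], 52]
    - [[0, 0, 0], [0, 0, -28], 52]
    - [[0, 0, 0], [0, 0, -14], 52]

```text
time_s: 43.0
ee_pos: [604.2, -249.0, 151.0]
ee_rot: [-179.8, -0.4, 4.6]
force: [-0.1, -0.4, -0.1]
gripper_width: 51.8
```

Call:
servo_tool:
  plan:
    - [[0, 0, 0], [-8, 4, -10], 52]
    - [[0, 0, 0], [-25, 10, -10], 52]
    - [[0, 0, 0], [-35, 15, -10], 52]
    - [[0, 0, 0], [-40, 20, 0], 52]
    - [[0, 0, 0], [-40, 20, 0], 52]
    - [[0, 0, 0], [-40, 20, 0], 52]
    - [[0, 0, 0], [-30, 15, 0], 52]
    - [[0, 0, 0], [-15, 8, 0], 52]
    - [[0, 0, 0], [-5, 2, 0], 52]
    - [[0, 0, 0], [0, 0, 0], 52]

```text
time_s: 44.25
ee_pos: [355.6, -385.9, 179.3]
ee_rot: [-179.5, 0.2, 4.4]
force: [0.6, -0.1, 0.3]
gripper_width: 52.0
```

```bash
cat > chk.py <<'E'
from go import *
for n in('scene','top'):
    cv2.imwrite(f'pics/{n}5.png',env.grab_frame(n)['pixels'][:,:,::-1])
from ov import draw,rect,ngon
s=cv2.imread('pics/scene5.png'); t=cv2.imread('pics/top5.png')
d=cv2.absdiff(t,cv2.imread('pics/top0.png'))
Y=(0,255,255);sh=[(rect(597,-173.5,4.6,20,20,73),Y),(ngon(603,-247.5,20.8,69,6,4.6),Y),(rect(591,-100,4.6,25,22.5,3),Y),(rect(591,-100,4.6,4,22.5,53,-21,0),Y),(ngon(600,238,17,67),Y),(ngon(589.3,91.9,24,73),Y)]
sh+=[(rect(457,298,1.5,30,30,40),Y)]
S=draw('scene',s,sh);T=draw('top',t,sh)
cv2.imwrite('pics/f1.png',S[760:1380,900:1750][:600,:800]);cv2.imwrite('pics/f2.png',cv2.resize(T[700:1100,760:1800],(800,308)))
cv2.imwrite('pics/f3.png',t)
E
python3 chk.py; python3 -c "
from go import *
plan((300,-300,200,4,52,10))"|head -1
```

```text
t 44.35 pos [ 356.2 -385.7  179.3] rot [-179.5    0.2    4.5] F [-0.   0.4  0.3] w 51.7
```

View pics/f1.png

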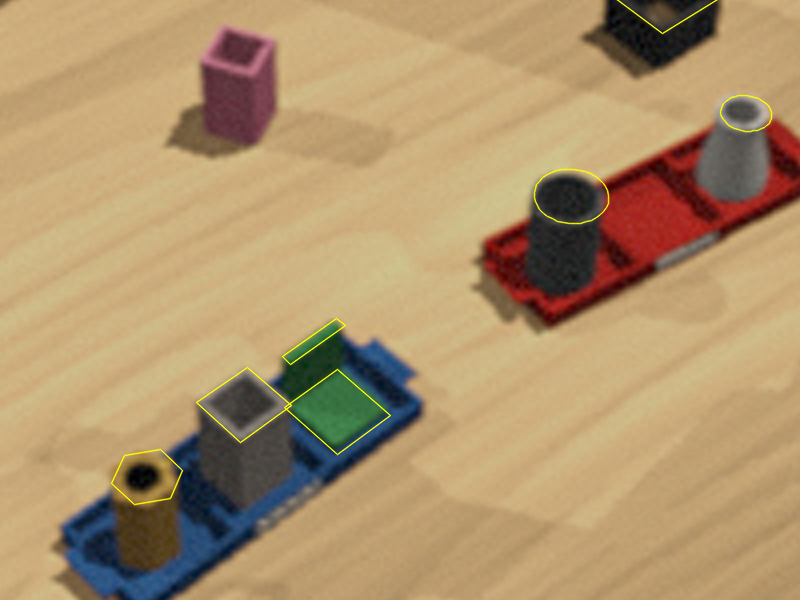

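View pics/f2.png

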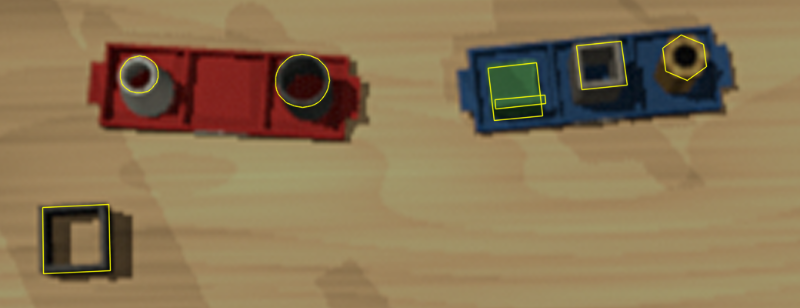

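View pics/f3.png

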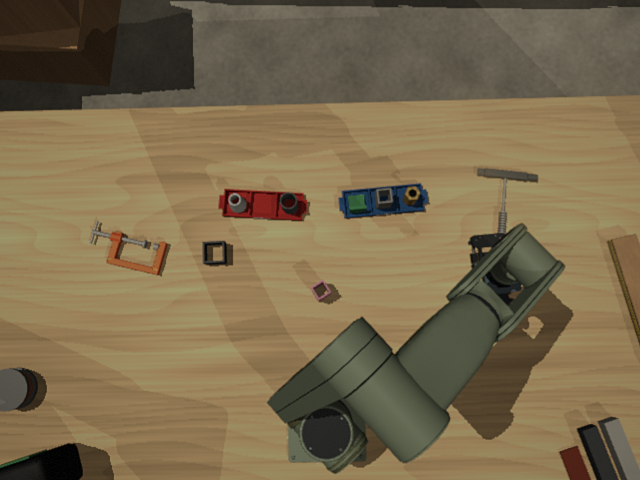

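All five parts match their predicted outlines in both views. The offcut, the clamp and the visible part of the hammer (head at (507,175)) haven't moved, and the gripper hangs free at z 179. I'm handing the job in.

```bash
python3 -c "
from workcell import env
print(env.job_done())"
```

```text
the job is handed in; nothing more can be done
None
```

Both kits are made up and the job was handed in at about 44 s; the hand-in gave no verdict. The blue tray holds the cleat (+y bay), the grey square tube (middle) and the brass nut (-y bay). The red tray holds the reducer (+y bay) and the pipe (-y bay). The pink tube was left alone.

- **Placement:** In the last pictures from both cameras, each part stood upright in its own bay. Each matched the outline predicted from its release point to within 2–3 mm, against the 20 mm allowed. Resting height was judged from the release heights (about 1 mm above the tray floor or less) and the pictures, not measured directly.
- **Things to leave alone:** The offcut matched its starting outline, and the clamp looked unmoved. The hammer's head was where it started, but the arm hid part of its handle in the last top view, so I couldn't check all of it. I saw no contact with it at any time.
- **Forces and gripper:** The force readings at the end of each move stayed below about 4 N. The gripper was open and clear of everything at about 179 mm.
- **Disagreements:** My first estimates of the tray centres differed by about 5 mm between the cameras. I took that as coarse point-picking, because the outlines drawn afterwards agreed to 1–3 mm.

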